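# Lever open the brush-washing tank

### The arm

A 6-joint arm with a two-finger parallel gripper is mounted at the origin on the work surface. World frame = base frame: x ahead of the robot, y to its left, z up, the work surface at z = 0. Lengths are in m, angles in rad, forces in N, time in s.
With the tool pointing down it reaches from about 0.325 to 0.9 m from the base axis. Payload 3.5 kg.
Tool frame: the origin (TCP) lies midway between the tips of the shut fingers; the grasp point (between the pads) lies 19 mm behind it; y points along the fingers, z is the direction in which the jaws open and shut, and the axes are right-handed (so a half turn about y gives the same grasp; the last joint's range is limited). The gripper opens to 85 mm and grips with 20 to 120 N. Pads are 22 mm wide; open, the fingers measure 114 mm over their backs; the gripper's body (76 mm by 85 mm) begins 54 mm behind the grasp point. The pads swing forward as they close: fully open they stand 13 mm farther back than shut.
Start: joints at [-1.271, 0.276, -0.026, 1.268, 0, 1.467], TCP at [0.245, -0.575, 0.231] pointing down, gripper open.
Joint ranges: [-3.12, 3.12], [-0.85, 1.88], [-1.08, 1.24], [-1.95, 2.15], [-1.57, 1.53], [-3.14, 3.14]. Speed limits (rad/s): [2.57, 2.57, 3.14, 3.14, 3.14, 3.14].

### API

Orientations are given as a unit quaternion [x, y, z, w].
In Python, from workcell import telemetry, get_image, sign_off gives the robot as it stands.
- The arm moves only by the tool carry_out, never from a script. Its argument "moves" is a list of rows, each a list of 2 entries, a list of its own where there are three numbers: the shift along the world's x, y, z in cm, then the turn about the world's z in degrees. In form: [[[dx, dy, dz], roll], ...]. A call has exactly 5 rows; each row shifts and turns the pose as measured when the row begins; what a row does not reach is not made up. A row lasts 1/8 s, in which the tool goes at most 62.5 mm and 10.7 degrees, less where a joint would pass 70% of its speed; a pose out of reach is approached as far as the arm can. A call with a gripper value outside its range is refused whole. "grip" is the gripper's target within -1 to 1 (fully open at 1, half-way at 0, shut at -1), set as the call begins (left out, the last holds). The fingers move at their own pace and stop on an object; "grip_force" is the grip in N (left out, the last holds). Time passes only in rows, so rows that do not move let the fingers close, or fill a call up. It gives the time, the measured TCP pose, the force and the opening at its end, in the units of the state.
- telemetry.state(): the state, without advancing time (a new reading comes with each control period).
- get_image(name): name is "scene" or "top" or "wrist"; returns a dict with "image" (480x640x3 uint8, red, green, blue), "mtx" (3x3 intrinsics, pixels), "rvec" (rotation vector, rad) and "tvec" (3), from world to camera coordinates, as OpenCV has them. Camera axes: x right, y down, z forward; pixel columns grow to the right and rows downward; lengths in m; the calibration is good to about 2 mm. The wrist camera is an equidistant fisheye: a pixel r from the principal point sees the ray r / f radians off the axis. A picture is of the moment at which its call begins. There is no depth.
- sign_off(): hands the job in, once; it reports no verdict.
The state is a dict: "t": time; "joint_pos": joint angles; "dq": joint speeds; "joint_efforts": joint torques, N m; "tool_pos": TCP position; "orientation": TCP orientation; "ft_force": force on the tool from outside, world axes, zero at the start; "moment": the same for the moment, N m; "opening": opening from 0.0 (shut) to 1.0 (fully open).
Only numpy, scipy, OpenCV 4.12 (cv2) and the standard library are available. Lean on these libraries where they do the work, as an engineer would, in place of code of your own. Each camera call takes 0.05 s, during which the arm holds its last target. There are 200 camera calls.

### The job

Get the brush-washing tank open for someone whose hands are full of brushes: gently push the upright peg of the swing stop with a fingertip so that the stop swings right out from under the lever, then press the lever's wide paddle smoothly down as far as it goes, which raises the heavy steel flap. Finish while still holding the paddle down with the flap up. Do not touch the flap itself, grip nothing, and leave the jar, tape roll, cup and bottle where they stand.

Things in the scene. Friction and masses are not known exactly. Their poses are not given: they have to be found in the camera images.
- washer: Brush-washing unit fixed on the bench: plywood board with tank and mechanism. Origin on the bench under the lever's pivot; z up; +y along the lever from pivot to paddle, x level and square to it, away from the robot. In mm: board x -170..80, y -330..330, 18 thick; steel tank x -122..48, y -290..-110, 114 tall; pivot (0,0,125) between cheeks 143 high; swing-stop post at (-70,90).
- paddle (a point): Centre of the top face of the lever's paddle, a wooden plate 95 mm (across) x 55 mm at the end of the long arm, 250 mm from the pivot. At rest the lever slopes up 0.22 rad to the paddle and this point is 201 mm above the bench; fully pressed it slopes down 0.20 rad, this point at 97 mm, having moved under 15 mm sideways. Open above.
- lever (a joint): Angle of the lever about its pivot, rad: 0 at rest (paddle up), 0.42 fully pressed (hard stop). The heavy flap loads it: pressing takes about 8 to 18 N at the paddle at first, falling to 2 to 8 N when down, and it rises again when let go. With the swing stop under it, it can move only about 0.05 rad.
- flap (a joint): Angle of the steel flap over the tank, rad: 0 shut, about 0.62 when the lever is fully pressed. A plate 182 x 184 x 7 mm, about 1.9 kg, hinged along the tank's far (+x) rim 119 mm above the bench; its side tab rests over the nose of the lever's short end. It falls shut if the lever is let go.
- flap_edge (a point): Middle of the flap's free edge, on its top face (on the tank's -x side, 123 mm above the bench when shut).
- stop (a joint): Angle of the swing stop about its upright post, rad: 0 to 0.2 at the start (its 80 mm arm lies under the lever and blocks it), wholly clear of the lever from 1.0 on, end of its swing 1.75. It turns with light friction (under 2 N at the peg) and stays where it is left.
- stop_peg (a point): Point on the upright steel peg on the stop's tail: 14 mm diameter, free from 123 to 182 mm above the bench, this point at 162 mm. At joint q it lies 55 mm x (-cos q, -sin q) from the post in washer x, y: to clear the lever push it towards washer -y (away from the paddle, towards the tank), curving round to +x. Nothing stands on its +y side.
- stop_pivot (a point): Point on the axis of the swing stop's post, at the same height as stop_peg (162 mm); the stop itself is only 127 mm high there.
- jar: Loose amber glass jar, 66 mm diameter, 85 mm tall, standing beyond the paddle's end; leave alone. Origin at the centre of its underside.
- tape: Loose cardboard tape roll lying flat, 90 mm diameter, 25 mm tall, on the washer's +x side; leave alone. Origin at the centre of its underside.
- cup: Loose white cup, 76 mm diameter, 85 mm tall, on the robot's side of the tank; leave alone. Origin at the centre of its underside.
- bottle: Loose white bottle, 60 mm diameter, 160 mm tall, on the far side of the tank; leave alone. Origin at the centre of its underside.

How it is judged:
On the way, in this order (a step that is already met when the one before it is completed fails the run):
1. the stop is swung clear of the lever while the flap is still shut (value of joint stop above 1 rad and value of joint flap below 0.12 rad), for 0.1 s.
2. the lever is pressed down and the flap raised (value of joint lever above 0.34 rad and value of joint flap above 0.42 rad), for 0.3 s.
At the end, for the whole second after the job is handed in: The swing stop is clear (angle over 1.0 rad), the fingers hold the paddle down (over 0.5 N on the lever, lever angle over 0.34 of 0.42 rad) and the flap stands raised and still (over 0.42 rad) (all of step 2 and value of joint stop above 1 rad and contact force between the fingers and lever above 0.5 N and velocity of joint flap between -0.1 and 0.1 rad/s); the arm keeps its last pose, push and grip.
It fails at once if the flap is touched by the robot (contact force between any of the fingers, the arm and flap above 1 N).
It fails at once if the flap is flung up or slammed (velocity of joint flap above 4 rad/s or velocity of joint flap below -4 rad/s).
It fails at once if the stop is gripped or forced (over 35 N) (contact force between the fingers and stop above 35 N).
It fails at once if the jar, tape roll, cup or bottle is moved, lifted or tipped (distance of any of jar, tape, cup, bottle from where it was at the start of the episode above 0.02 m or angle between any of jar, cup, bottle's own z axis and vertical above 0.4 rad).
It also fails if it takes over 58 s, if anything falls off the work surface, if the arm or the gripper's body presses on something with over 40 N, if the wrist force passes 120 N, or if a joint passes its speed limit or range.

## Working session

There is one attempt and no reset: what is moved stays moved. The work goes in short steps, Python scripts to look and compute and a tool call to move; the robot and the scene stay as the last step left them, time stands still between calls to the robot, and variables do not carry over. Pictures are saved under pics/ and viewed, about 8 in all and at most 12, crops included, and the job is handed in when it is done.

Besides the shell and the picture viewer there is one more tool, called after "Request:" as name(argument=value, ...), one argument or row to a line, values as JSON. carry_out: Moves the arm, as the interface text tells. Its arguments: {"type":"object","properties":{"moves":{"type":"array","items":{"type":"array"}},"grip":{"type":"number"},"grip_force":{"type":"number"}},"required":["moves"]}

```bash
mkdir -p pics
cat > h.py <<'E'
import numpy as np, cv2
from workcell import telemetry, get_image, sign_off
def ray(c,uv):
    R=cv2.Rodrigues(np.array(c["rvec"],float))[0]; t=np.array(c["tvec"],float).ravel()
    p=cv2.undistortPoints(np.array([[uv]],float),np.array(c["mtx"],float),None)[0,0]
    return -R.T@t, R.T@np.array([p[0],p[1],1])
def onz(c,uv,z):
    o,d=ray(c,uv); return o+d*(z-o[2])/d[2]
def proj(c,P):
    return cv2.projectPoints(np.array(P,float).reshape(-1,3),np.array(c["rvec"],float),np.array(c["tvec"],float),np.array(c["mtx"],float),None)[0][:,0]
E
python3 - <<'E'
from h import *
import pickle
for n in("scene","top"):
    c=get_image(n); cv2.imwrite(f"pics/{n}0.png",c["image"][:,:,::-1]); pickle.dump(c,open(n+".pkl","wb"))
    print(n,ray(c,(320,240)))
print(telemetry.state())
E
```

```text
scene (array([1.18775753, 0.27006592, 0.87148273]), array([-0.63538197, -0.24288118, -0.73317294]))
top (array([0.36513697, 0.01594855, 1.26839189]), array([ 0.17056747, -0.00669121, -0.98533038]))
{'t': 0.1, 'joint_pos': array([-1.27139317e+00,  2.77107832e-01, -2.77478494e-02,  1.26801702e+00,
        1.57088640e-05,  1.46741764e+00]), 'dq': array([ 4.05639182e-05, -4.83899485e-04,  3.29399252e-03, -7.55860548e-04,
        6.03341965e-04, -1.93394631e-03]), 'joint_efforts': array([ 4.12227455e-04, -4.46709251e+01,  2.96127838e+01,  8.47477815e-03,
       -1.24207513e-04,  3.80497340e-06]), 'tool_pos': array([ 0.24478278, -0.57429564,  0.23023799]), 'orientation': array([-0.14151045,  0.69354641, -0.69208415,  0.14137783]), 'ft_force': array([ 0.16550777,  0.83594659, -0.77559082]), 'moment': array([-0.00633433, -0.02633063, -0.02374313]), 'opening': 1.000332272485892}
```

View pics/top0.png

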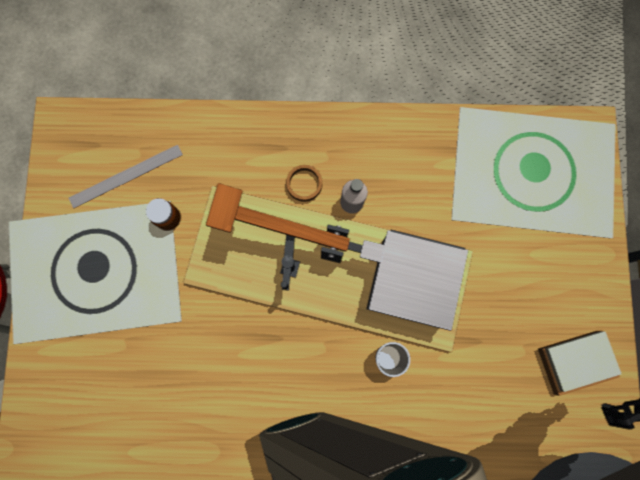

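View pics/scene0.png

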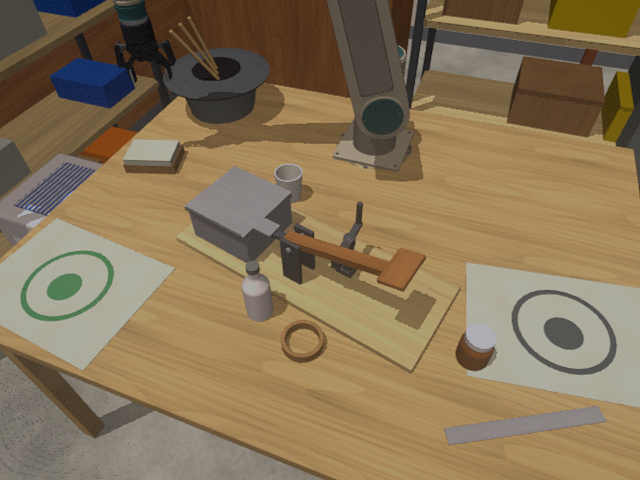

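The top view shows the paddle at about (224,208), the pivot at (336,243), the stop near (289,265) and the flap at (425,280). Board corners are at (472,249), (452,350) and (186,283). The scene view shows the peg top at about (359,205) and the paddle at (402,268).

```bash
cat >> h.py <<'E'
import json,os
if os.path.exists("w.json"):
    T=json.load(open("w.json")); 
    def W(p): 
        p=np.atleast_2d(p)/1000.; a=T["yaw"]; R=np.array([[np.cos(a),-np.sin(a)],[np.sin(a),np.cos(a)]])
        return np.c_[p[:,:2]@R.T+T["o"],p[:,2]]
E
python3 - <<'E'
from h import *
import pickle
c=pickle.load(open("top.pkl","rb"))
loc=np.array([[80,-330],[-170,-330],[-170,330]])/1000
w=np.array([onz(c,u,.018)[:2] for u in[(472,249),(452,350),(186,283)]])
lc,wc=loc.mean(0),w.mean(0); A=loc-lc;B=w-wc
yaw=np.arctan2((A[:,0]*B[:,1]-A[:,1]*B[:,0]).sum(),(A*B).sum())
R=np.array([[np.cos(yaw),-np.sin(yaw)],[np.sin(yaw),np.cos(yaw)]]); o=wc-R@lc
print(yaw,o,(w-(loc@R.T+o))*1000)
json.dump(dict(yaw=yaw,o=list(o)),open("w.json","w"))
E
python3 - <<'E'
from h import *
import pickle
pts={"pad":[0,244,201],"padc1":[47,217,195],"padc2":[-47,217,195],"pivot":[0,0,125],"post":[-70,90,127],"peg0":[-125,90,182],"peg.2":[-70-54,90-11,182],"flape":[-122,-200,123],"c":[-170,330,18],"d":[80,330,18]}
for n,r in(("top",(160,160,330,260)),("scene",(260,180,430,340))):
    c=pickle.load(open(n+".pkl","rb")); x0,y0,x1,y1=(160,160,360,310) if n=="top" else (260,180,460,330)
    im=cv2.resize(c["image"][y0:y1,x0:x1,::-1],None,fx=4,fy=4,interpolation=cv2.INTER_CUBIC)
    for k,p in pts.items():
        u=proj(c,W(p))[0]; q=tuple(int(v) for v in (u-[x0,y0])*4); cv2.circle(im,q,3,(255,0,255),-1); cv2.putText(im,k,q,0,.5,(255,0,0),1)
    cv2.imwrite(f"pics/{n}1.png",im)
for k,p in pts.items(): print(k,W(p).round(3))
E
```

```text
-0.22868858257262353 [ 0.56324495 -0.02621927] [[-1.2357563   4.15109239]
 [ 1.4484532   3.0499913 ]
 [-0.2126969  -7.2010837 ]]
pad [[0.619 0.211 0.201]]
padc1 [[0.658 0.174 0.195]]
padc2 [[0.567 0.196 0.195]]
pivot [[ 0.563 -0.026  0.125]]
post [[0.515 0.077 0.127]]
peg0 [[0.462 0.09  0.182]]
peg.2 [[0.46  0.079 0.182]]
flape [[ 0.399 -0.193  0.123]]
c [[0.472 0.334 0.018]]
d [[0.716 0.277 0.018]]
```

View pics/top1.png

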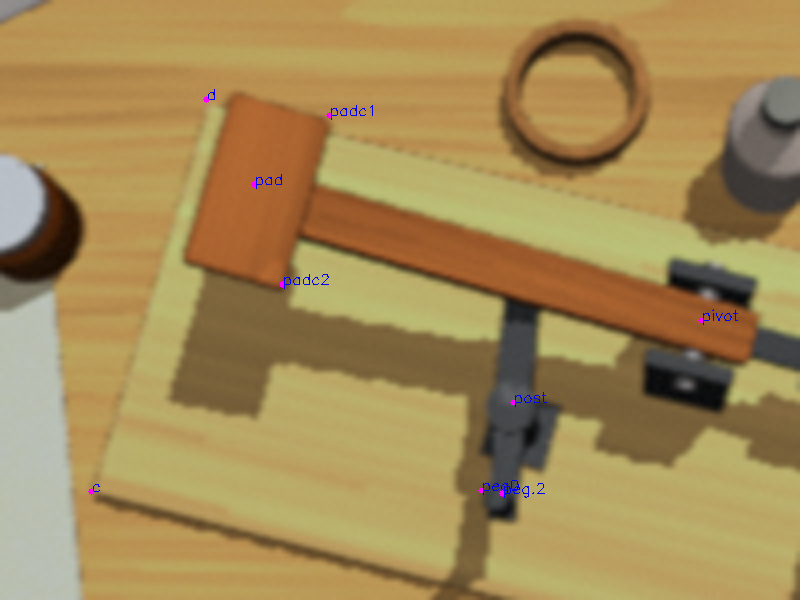

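View pics/scene1.png

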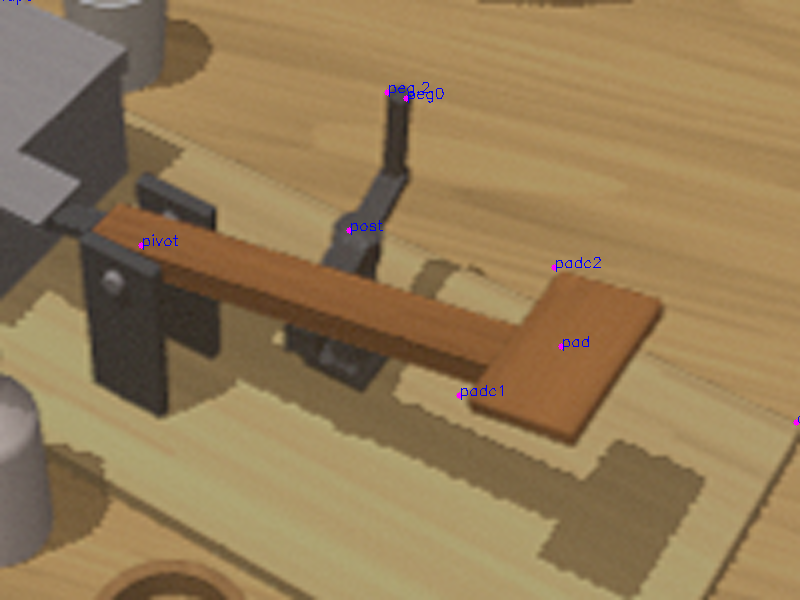

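The board fit puts every predicted point within about 1 cm of its feature in both views: peg around (0.461,0.085) and paddle centre around (0.62,0.215). I'll shut the fingers and fly above the flap to the peg's +y side.

Request:
carry_out(
  moves=[
    [[1,3,1],5],
    [[1.6,5,0.5],6],
    [[1.6,5,0.5],6],
    [[1.6,5,0],6],
    [[1.6,5,0],6],
  ],
  grip=-1,
)

```text
t: 0.72
tool_pos: [0.3184, -0.34, 0.2472]
orientation: [-0.314, 0.636, -0.632, 0.313]
ft_force: [0.7, 0.5, 0.0]
opening: -0.003
```

Request:
carry_out(
  moves=[
    [[1.6,5,0],6],
    [[1.6,5,0],6],
    [[1.6,5,0],6],
    [[1.6,5,0],5],
    [[1.6,5,0],0],
  ],
)

```text
t: 1.35
tool_pos: [0.3983, -0.0808, 0.2456]
orientation: [-0.438, 0.558, -0.554, 0.437]
ft_force: [0.4, -0.5, 0.3]
opening: 0.0
```

Request:
carry_out(
  moves=[
    [[1.6,5,0],0],
    [[1.6,5,0],0],
    [[1.6,5,0],0],
    [[1,4,0],0],
    [[0,0,0],0],
  ],
)

```text
t: 1.98
tool_pos: [0.4563, 0.1188, 0.2441]
orientation: [-0.44, 0.557, -0.552, 0.438]
ft_force: [0.3, 0.3, -0.1]
opening: -0.0
```

Run:
```python
from h import *
s=telemetry.state(); print(s["t"],s["tool_pos"].round(4),s["joint_pos"].round(2),s["orientation"].round(3))
for n in("scene","top"):
    c=get_image(n); x0,y0=(240,120) if n=="scene" else (200,180)
    im=cv2.resize(c["image"][y0:y0+150,x0:x0+200,::-1],None,fx=2,fy=2,interpolation=cv2.INTER_CUBIC)
    globals()[n]=im
cv2.imwrite("pics/pre.png",np.hstack([scene,top]))
```

```text
1.975 [0.4563 0.1188 0.2441] [ 0.11 -0.   -0.32  1.26  0.    1.92] [-0.44   0.557 -0.552  0.438]
```

View pics/pre.png

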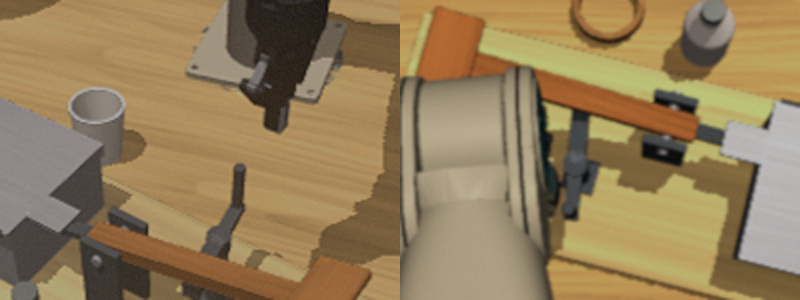

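Left half: the shut fingertip at about (277,125) hangs to the +y side of the peg (top at (239,170)), as intended. Right half: the wrist hides the fingers, and the flap is untouched. I'll add a little clearance and go down.

Request:
carry_out(
  moves=[
    [[1.5,1.6,0],0],
    [[0,0,-3],0],
    [[0,0,-3],0],
    [[0,0,-3],0],
    [[0,0,-0.8],0],
  ],
)

```text
t: 2.7
tool_pos: [0.4754, 0.1303, 0.1451]
orientation: [-0.435, 0.558, -0.556, 0.436]
ft_force: [0.0, 0.3, 0.7]
opening: -0.001
```

Run:
```python
from h import *
s=telemetry.state(); p=s["tool_pos"]; print(p.round(4))
# tip path in washer mm
a=T["yaw"];R=np.array([[np.cos(a),-np.sin(a)],[np.sin(a),np.cos(a)]])
print("washer now",((p[:2]-T["o"])@R*1000).round())
prev=p[:2]
for q in(.1,.3,.5,.7,.9,1.1,1.3,1.45):
    e=np.array([-np.cos(q),-np.sin(q)]); n=np.array([-np.sin(q),np.cos(q)])
    w=W(np.r_[np.array([-70,90])+55*e+19*n,0])[0,:2]; print(q,w.round(4),((w-prev)*100).round(2)); prev=w
c=get_image("scene"); cv2.imwrite("pics/pre2.png",cv2.resize(c["image"][150:300,280:480,::-1],None,fx=3,fy=3))
```

```text
[0.4754 0.1303 0.1451]
washer now [-121.  133.]
0.1 [0.4634 0.1032] [-1.2  -2.71]
0.3 [0.4593 0.0923] [-0.41 -1.09]
0.5 [0.4574 0.0809] [-0.19 -1.15]
0.7 [0.4578 0.0693] [ 0.04 -1.16]
0.9 [0.4606 0.058 ] [ 0.27 -1.13]
1.1 [0.4655 0.0475] [ 0.49 -1.05]
1.3 [0.4724 0.0381] [ 0.69 -0.93]
1.45 [0.4788 0.0321] [ 0.63 -0.6 ]
```

View pics/pre2.png

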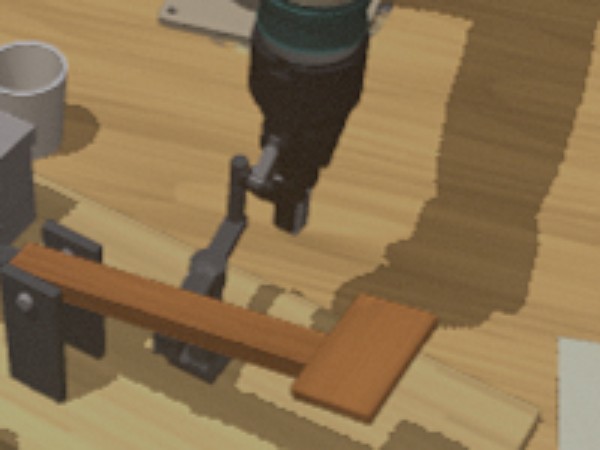

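The fingertip stands beside the peg on its +y side, at about (292,215) against the peg at (238,190). I'll go up 1 cm so the finger's knuckle clears the peg top, then push slowly along the arc.

Request:
carry_out(
  moves=[
    [[0,0,1],0],
    [[-0.6,-1,0],0],
    [[-0.6,-1,0],0],
    [[-0.3,-0.8,0],0],
    [[-0.3,-0.8,0],0],
  ],
)

```text
t: 3.38
tool_pos: [0.4606, 0.0924, 0.1605]
orientation: [0.432, -0.557, 0.558, -0.439]
ft_force: [1.5, 1.6, -0.1]
opening: 0.005
```

Request:
carry_out(
  moves=[
    [[-0.2,-0.8,0],0],
    [[-0.1,-0.8,0],0],
    [[0,-0.8,0],0],
    [[0,-0.8,0],0],
    [[0.1,-0.8,0],0],
  ],
)

```text
t: 4.0
tool_pos: [0.458, 0.05, 0.1604]
orientation: [-0.431, 0.557, -0.557, 0.439]
ft_force: [-0.2, 0.3, -0.5]
opening: 0.0
```

Run:
```python
from h import *
s=telemetry.state(); print(s["tool_pos"].round(4),s["ft_force"].round(2))
c=get_image("scene"); cv2.imwrite("pics/push.png",cv2.resize(c["image"][150:300,260:460,::-1],None,fx=3,fy=3))
```

```text
[0.458  0.05   0.1604] [-0.23  0.32 -0.54]
```

View pics/push.png

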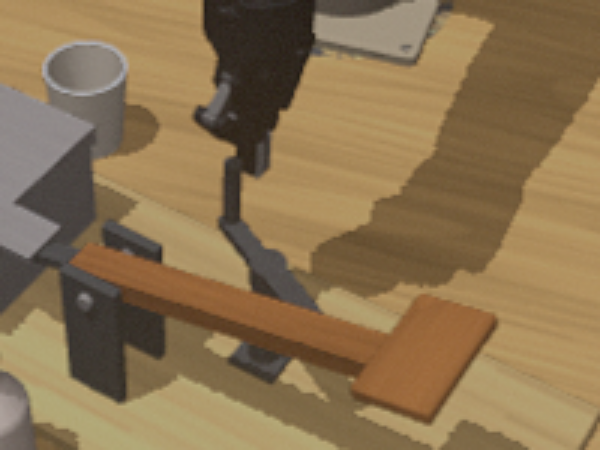

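The stop has followed the finger and is most of the way round: peg at (232,190), fingertip just behind it at (258,160), with the arm nearly out from under the lever. I'll continue curving towards +x.

Request:
carry_out(
  moves=[
    [[0.3,-0.7,0],0],
    [[0.5,-0.6,0],0],
    [[0.6,-0.5,0],0],
    [[0.6,-0.4,0],0],
    [[0.6,-0.3,0],0],
  ],
)

```text
t: 4.68
tool_pos: [0.4846, 0.0222, 0.1596]
orientation: [-0.432, 0.558, -0.557, 0.438]
ft_force: [-0.7, 0.5, 0.1]
opening: -0.001
```

Run:
```python
from h import *
s=telemetry.state(); print(s["tool_pos"].round(4),s["ft_force"].round(2))
c=get_image("scene"); cv2.imwrite("pics/push2.png",cv2.resize(c["image"][150:300,260:460,::-1],None,fx=4,fy=4))
```

```text
[0.4846 0.0222 0.1596] [-0.71  0.49  0.13]
```

View pics/push2.png

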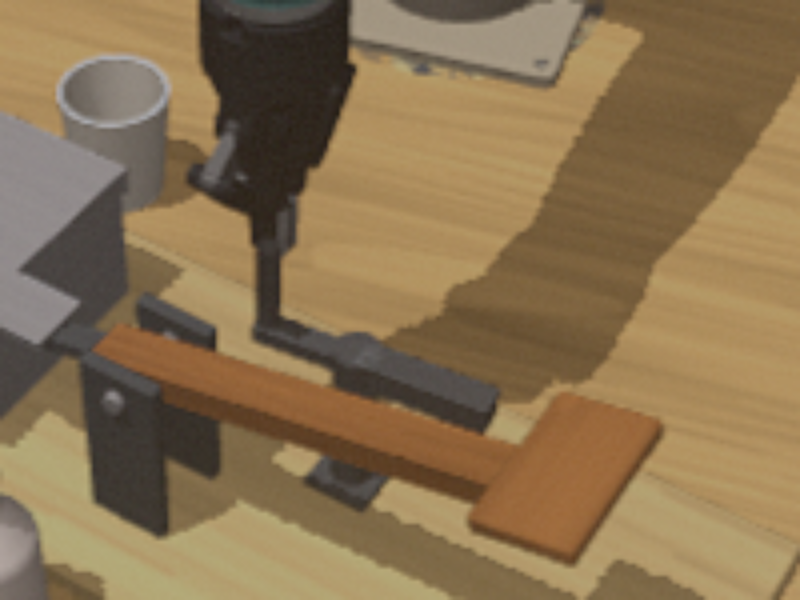

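The stop's arm now lies alongside the lever, parallel to it and wholly out from under it: post (360,350), arm end (490,405). That is roughly 1.5 rad. The flap is shut. I'll back off, go up and cross over to the paddle.

Request:
carry_out(
  moves=[
    [[-1.5,0.8,0],0],
    [[0,0,3],0],
    [[0,0,3.5],0],
    [[0,0,3.5],0],
    [[2,3,0],0],
  ],
)

```text
t: 5.35
tool_pos: [0.4848, 0.0615, 0.2621]
orientation: [-0.432, 0.558, -0.558, 0.437]
ft_force: [0.4, -0.3, -0.7]
opening: 0.001
```

Request:
carry_out(
  moves=[
    [[3,4,0],0],
    [[3,4,0],0],
    [[3,4,0],0],
    [[3,4,0],0],
    [[0,0,0],0],
  ],
)

```text
t: 5.98
tool_pos: [0.6038, 0.2301, 0.2638]
orientation: [0.432, -0.557, 0.558, -0.438]
ft_force: [-1.4, -1.5, 0.3]
opening: 0.0
```

Run:
```python
from h import *
s=telemetry.state(); print(s["tool_pos"].round(4),s["ft_force"].round(2),s["t"])
c=get_image("scene"); print(onz(c,(401.9,268.8),.201))
cv2.imwrite("pics/over.png",cv2.resize(c["image"][150:300,260:460,::-1],None,fx=3,fy=3))
```

```text
[0.6038 0.2301 0.2638] [-1.4  -1.46  0.28] 5.975
[0.62295732 0.21535954 0.201     ]
```

View pics/over.png

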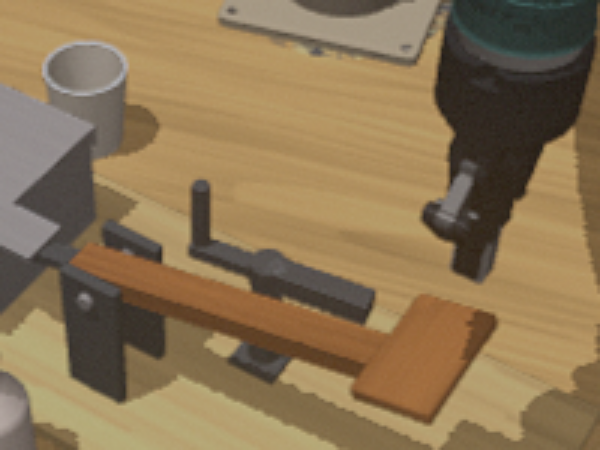

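The fingers hang above the paddle, with the stop well clear. The paddle centre measures (0.623,0.215). I'll centre over it and go down to contact.

Request:
carry_out(
  moves=[
    [[1.9,-1.5,0],0],
    [[0,0,-2],0],
    [[0,0,-2],0],
    [[0,0,-1],0],
    [[0,0,-0.7],0],
  ],
)

```text
t: 6.65
tool_pos: [0.6221, 0.2061, 0.2086]
orientation: [0.43, -0.557, 0.561, -0.436]
ft_force: [-0.9, -0.2, -0.6]
opening: 0.0
```

Request:
carry_out(
  moves=[
    [[0,0,-0.7],0],
    [[0,0,-0.7],0],
    [[0,0,-0.7],0],
    [[0,0,-0.7],0],
    [[0,0,-0.7],0],
  ],
)

```text
t: 7.28
tool_pos: [0.6236, 0.2093, 0.1858]
orientation: [0.426, -0.557, 0.559, -0.442]
ft_force: [-6.3, 0.3, 13.8]
opening: 0.002
```

Request:
carry_out(
  moves=[
    [[0,0,-0.9],0],
    [[0,0,-0.9],0],
    [[0,0,-0.9],0],
    [[0,0,-0.9],0],
    [[0,0,-0.9],0],
  ],
)

```text
t: 7.9
tool_pos: [0.6248, 0.2144, 0.1583]
orientation: [0.422, -0.556, 0.558, -0.448]
ft_force: [-5.7, -1.2, 10.8]
opening: 0.002
```

Request:
carry_out(
  moves=[
    [[0,0,-0.9],0],
    [[0,0,-0.9],0],
    [[0,0,-0.9],0],
    [[0,0,-0.9],0],
    [[0,0,-0.9],0],
  ],
)

```text
t: 8.52
tool_pos: [0.6253, 0.2167, 0.128]
orientation: [0.42, -0.555, 0.558, -0.452]
ft_force: [-5.4, -1.3, 10.7]
opening: 0.003
```

Request:
carry_out(
  moves=[
    [[0,0,-0.9],0],
    [[0,0,-0.9],0],
    [[0,0,-0.9],0],
    [[0,0,-0.9],0],
    [[0,0,-0.9],0],
  ],
)

```text
t: 9.15
tool_pos: [0.6257, 0.2156, 0.0977]
orientation: [0.42, -0.552, 0.56, -0.453]
ft_force: [-16.7, -4.5, 43.7]
opening: 0.003
```

Request:
carry_out(
  moves=[
    [[0,0,-0.5],0],
    [[0,0,-0.5],0],
    [[0,0,-0.5],0],
    [[0,0,-0.5],0],
    [[0,0,-0.5],0],
  ],
)

```text
t: 9.78
tool_pos: [0.6255, 0.2156, 0.0984]
orientation: [0.418, -0.55, 0.562, -0.455]
ft_force: [-9.5, -2.6, 22.2]
opening: -0.001
```

Run:
```python
from h import *
s=telemetry.state(); print(s["tool_pos"].round(4),s["ft_force"].round(2),s["t"])
c=get_image("scene")
cv2.imwrite("pics/down.png",c["image"][:,:,::-1])
```

```text
[0.6255 0.2156 0.0984] [-9.55 -2.61 22.17] 9.775
```

View pics/down.png

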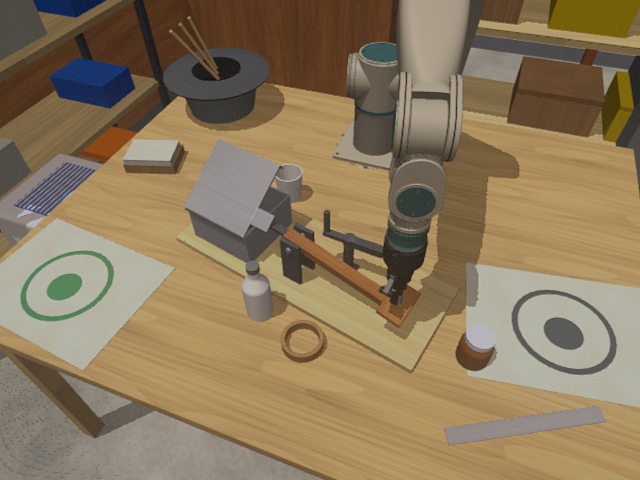

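The flap is up (its free edge around (215,145)→(275,190)), the paddle is at its hard stop at (400,303), the stop is clear and the loose items stand where they were. I'll hold once more to settle.

Request:
carry_out(
  moves=[
    [[0,0,-0.5],0],
    [[0,0,-0.5],0],
    [[0,0,-0.5],0],
    [[0,0,-0.5],0],
    [[0,0,-0.5],0],
  ],
)

```text
t: 10.45
tool_pos: [0.6255, 0.2156, 0.0984]
orientation: [0.417, -0.547, 0.564, -0.457]
ft_force: [-9.3, -1.9, 23.1]
opening: 0.0
```

Run:
```python
from h import *
import pickle
a=pickle.load(open("top.pkl","rb"))["image"].astype(int); b=get_image("top")["image"].astype(int)
for n,(x,y) in dict(jar=(163,214),tape=(303,183),bottle=(354,195),cup=(393,359)).items():
    print(n,abs(a-b)[y-15:y+15,x-15:x+15].mean().round(2))
s=telemetry.state(); print(s["tool_pos"].round(4),s["ft_force"].round(2),abs(s["dq"]).max())
sign_off()
```

```text
jar 46.27
tape 6.83
bottle 6.79
cup 7.68
[0.6255 0.2156 0.0984] [-9.77 -2.81 22.22] 0.0016609636357608573
the job is handed in; nothing more can be done
```

The job is handed in with the tank open. I swung the stop clear with the shut fingertip, pressed the paddle down to its hard stop, and the fingers are still holding it there with the flap up. No verdict was reported.

- **Swing stop:** pictures after the push show it lying alongside the lever, well out from under it. I judged its angle by eye at about 1.5 rad, where 1.0 is needed.
- **Paddle and flap:** the fingertip rested steady at 98 mm height, against 97 mm for fully pressed, pushing down with about 22 N. The last picture shows the flap raised. The arm was still, and the robot's clock read about 10.5 s.
- **Force peak:** the highest force I read was about 47 N at the wrist, as the lever met its hard stop. The limit is 120 N.
- **Loose things:** comparing the top view before and after, the tape roll, bottle and cup areas showed only small differences. The jar area differed a lot (46, against about 7 for the others). I did not view that picture. I think the arm or its shadow was covering the jar, because the scene picture taken with the paddle down shows it standing where it started.

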